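# Bring the trolley wheel's valve to the top

### The arm

A 6-joint arm with a two-finger parallel gripper is mounted at the origin on the work surface. World frame = base frame: x ahead of the robot, y to its left, z up, the work surface at z = 0. Lengths are in m, angles in degrees, forces in N, time in s.
With the tool pointing down it reaches from about 0.4 to 0.825 m from the base axis. Payload 7 kg.
Tool frame: the origin (TCP) lies at the very end of the fingers, on their centre line; the grasp point (between the pads) lies behind it (robot.grip_depth is the z of the grasp point in the tool frame, in m); z points along the fingers, y is the direction in which the jaws open and shut (so a half turn about z gives the same grasp; the last joint's range is limited). The gripper opens to 85 mm and grips with 20 to 120 N. Pads are 22 mm wide; open, the fingers measure 114 mm over their backs; the gripper's body (76 mm by 85 mm) begins 54 mm behind the grasp point. The pads swing forward as they close: fully open they stand 13 mm farther back than shut.
Start: joints at [92.882, 20.546, 0.682, 0, -70.136, -16.507], TCP at [0.159, 0.656, 0.231] pointing down, gripper open.
Joint ranges: [-176.03, 176.03], [-82.01, 121.73], [-58.28, 71.71], [-173.87, 95.51], [-174.79, -0.11], [-173.66, 173.66]. Speed limits (degrees/s): [136.94, 136.94, 172.46, 180, 180, 180].

### API

Orientations are given as [roll, pitch, yaw] about the fixed x, y, z axes, in that order (R = Rz(yaw) Ry(pitch) Rx(roll)).
In Python, from plant import robot gives the robot as it stands. The module is installed in compiled form; this text tells all that it offers.
- The arm moves only by the tool servo_tool, never from a script. Its argument "motion" is one flat list of numbers, 5 for each row, row after row: the shift along the tool's x, y, z in cm, then the turn about the tool's z in degrees, then the finger opening in cm, from 0 to 8.54. In form: [dx, dy, dz, twist, fingers, dx, dy, dz, twist, fingers, ...]. A call has 1 to 20 rows; each row shifts and turns the commanded pose from where the row before left it, along the tool's axes as they then stand; what a row does not reach is not made up. A row lasts 1/8 s, in which the tool goes at most 62.5 mm and 10.7 degrees, less where a joint would pass 70% of its speed; a pose out of reach is approached as far as the arm can. A call with a gripper value outside its range is refused whole. The fingers move at their own pace and stop on an object; "force" is the grip in N (left out, the last holds). Time passes only in rows, so rows that do not move let the fingers close. It gives the time, the measured TCP pose, the force and the opening at its end, in the units of the state.
- robot.get_obs(): the state, without advancing time (a new reading comes with each control period).
- robot.get_image(name): name is "scene" or "top" or "wrist"; returns (picture, depth): 400x640x3 uint8, red, green, blue; 400x640 float32, m along the optical axis (not along the pixel's ray), 0 where there is no reading.
- robot.camera_info(name): a dict with "camera_matrix" (3x3 intrinsics, pixels), "R" (3x3) and "t" (3): a world point X has camera coordinates R X + t. Camera axes: x right, y down, z forward; pixel columns grow to the right and rows downward; lengths in m; the calibration is good to about 2 mm. The wrist camera is an equidistant fisheye: a pixel r from the principal point sees the ray r / f radians off the axis. A picture is of the moment at which its call begins: read the wrist's pose just before it. camera_info takes no time and is no camera call; for the wrist camera it gives the pose at the moment of the call.
- robot.hand_in(): hands the job in, once; it reports no verdict.
The state is a dict: "time": time; "q": joint angles; "dq": joint speeds; "joint_torque": joint torques, N m; "eef_pos": TCP position; "orientation": TCP orientation; "force": force on the tool from outside, world axes, zero at the start; "wrist_torque": the same for the moment, N m; "width": finger opening in m.
Only numpy, scipy, OpenCV 4.12 (cv2) and the standard library are available. Lean on these libraries where they do the work, as an engineer would, in place of code of your own. Each camera call takes 0.05 s, during which the arm holds its last target. There are 200 camera calls.

### The job

The tile trolley's wheel is on the bench stand for pumping up: with the fingertips, push its spokes one after another, gently and without setting it spinning, until the valve stem stands straight up at the very top of the wheel (12 o'clock). Leave the valve stem itself untouched and the things lying around where they are, then move clear; nothing is to be gripped or lifted.

Things in the scene. Friction and masses are not known exactly. Their poses are not given: they have to be found in the camera images.
- wheel (a joint): turn of the wheel, rad: 0 (or any whole turns) = valve stem at the very top; positive = turned from there toward the stand's -y side (anticlockwise seen from the wheel's front). Starts over 130 degrees from the top. Turns both ways without stops, with light drag (0.12 N m, about 2 N at mid-spoke); does not run on, stays where left
- wheel_centre (a point): wheel centre on its axle, 150 mm above the table. Black-tyred wheel, 304 mm outer diameter, in a plane sloping at 45 degrees: in the stand's axes its front faces (0.707, 0, 0.707) and up the slope is (-0.707, 0, 0.707), so its top is on the -x side. Hub 50 mm in diameter, 50 mm wide; tyre from 17 mm behind the wheel's middle plane to 17 mm in front
- valve_stem: the valve stem, black rubber 15 mm thick with a 10 mm brass end, 33 mm long, projecting from the rim inward toward the hub, midway between two spokes, 6 mm in front of the wheel's middle plane. Origin in its middle, 103 mm from the axle; its inner end is 87 mm from the axle. Its own x axis points to the axle.
- stand: fixed bench stand, origin under the centre of its 300 x 400 x 18 mm (x, y, z) plywood base, z up; the wheel's front looks to +x and up. Uprights at y = +-180 mm, 200 mm high. Two level steel bars along y cross the wheel at the axle, 18 mm wide, one 34 to 46 mm in front of the wheel's middle plane, one as far behind; the front one bars fingers from above from the wheel's lower half
- nippers: bystander: tile nippers with black grips lying on the table, 190 mm long, 80 mm wide, 18 mm high; origin on the table under the middle, x along its length toward the jaws
- glue_gun: bystander: blue cordless glue gun lying on its side, about 175 mm long along x (nozzle at +x), handle 135 mm toward -y, 40 mm high; origin on the table under the barrel
- tile: bystander: loose piece of blue ceramic tile 50 x 50 x 9 mm lying flat, origin at the centre of its underside
- spoke (a point): middle of one of the four straight grey spokes, 70 mm from the axle, 45 degrees from the valve stem (the one toward positive turn); the others are at 135, 225 and 315. Each 14 mm wide, from hub to rim: the gaps are open from 25 to 117 mm from the axle. Along the axle, spokes reach from 8 mm behind the wheel's middle plane to 16 mm in front; behind them the gaps are empty

How it is judged (in metres and radians):
At the end, for the whole second after the job is handed in: the valve stem is at the top of the wheel, its middle within 12.5 mm sideways of the vertical plane through the axle (about 7 degrees either way), and the wheel is at rest (y of valve_stem in the frame of stand between -0.0125 and 0.0125 m and z of valve_stem in the frame of wheel_centre above 0.05 m and velocity of joint wheel between -0.05 and 0.05 rad/s); the robot touches nothing.
It fails at once if the valve stem is touched (more than 0.5 N) (contact force between any of the fingers, the arm and valve_stem above 0.5 N).
It fails at once if the wheel is set spinning (faster than 3 rad/s) (velocity of joint wheel above 3 rad/s or velocity of joint wheel below -3 rad/s).
It fails at once if the wheel or stand is pushed or gripped with more than 35 N (contact force between any of the fingers, the arm and stand above 35 N).
It fails at once if a bystander (nippers, glue gun, tile) is moved by more than 20 mm (distance of any of nippers, glue_gun, tile from where it was at the start of the episode above 0.02 m).
It also fails if it takes over 61 s, if anything falls off the work surface, if the arm or the gripper's body presses on something with over 40 N, if the wrist force passes 120 N, or if a joint passes its speed limit or range.

## Working session

There is one attempt and no reset: what is moved stays moved. The work goes in short steps, Python scripts to look and compute and a tool call to move; the robot and the scene stay as the last step left them, time stands still between calls to the robot, and variables do not carry over. Pictures are saved under pics/ and viewed, about 8 in all and at most 12, crops included, and the job is handed in when it is done.

Besides the shell and the picture viewer there is one more tool, called after "Emit:" by a JSON object that holds its "api" and its "payload". servo_tool: Moves the arm, as the interface text tells. Its arguments: {"type":"object","properties":{"motion":{"type":"array","items":{"type":"number"}},"force":{"type":"number"}},"required":["motion"]}

```bash
mkdir -p pics
cat > h.py <<'E'
import numpy as np, cv2
from plant import robot
def pts(n):
    im,d=robot.get_image(n); c=robot.camera_info(n); K=np.array(c["camera_matrix"]);R=np.array(c["R"]);t=np.array(c["t"])
    v,u=np.mgrid[:400,:640]
    P=np.stack([(u-K[0,2])/K[0,0]*d,(v-K[1,2])/K[1,1]*d,d],-1)
    return im,d,(P-t)@R,c
E
python3 - <<'E'
from h import *
o=robot.get_obs();print(o)
a=[]
for n in("scene","top"):
    im,d,P,c=pts(n);a.append(im);np.savez(n,im=im,d=d,P=P);print(n,c)
    cv2.imwrite(f"pics/{n}0.png",im[...,::-1])
E
```

```text
{'time': 0.0, 'q': array([ 9.28819813e+01,  2.05915181e+01,  6.34235674e-01, -1.94546064e-02,
       -7.01345777e+01, -1.65065584e+01]), 'dq': array([-0.03679436,  0.10150716,  0.04265982,  0.01349062,  0.0295363 ,
        0.09070524]), 'joint_torque': array([ 7.27473343e-04, -5.83313406e+01,  2.93420488e+01,  6.93686619e+00,
       -5.75319296e-03,  2.30932841e-05]), 'eef_pos': array([0.15892183, 0.65554297, 0.23036833]), 'orientation': array([ 1.79906729e+02, -8.56739070e-03, -1.36311958e+01]), 'force': array([ 0.70288132,  0.95401927, -0.68144374]), 'wrist_torque': array([0.0079609 , 0.01127924, 0.00903035]), 'width': 0.08523360997460057}
scene {'camera_matrix': array([[391.75374171,   0.        , 321.0043445 ],
       [  0.        , 391.75374171, 198.695021  ],
       [  0.        ,   0.        ,   1.        ]]), 'R': array([[ 0.60783061,  0.79401847,  0.00875339],
       [ 0.52599669, -0.39434963, -0.75353557],
       [-0.59486926,  0.46262624, -0.65734886]]), 't': array([-0.33843413, -0.12477094,  1.5981858 ])}
top {'camera_matrix': array([[372.75546429,   0.        , 317.76879358],
       [  0.        , 372.75546429, 198.92245372],
       [  0.        ,   0.        ,   1.        ]]), 'R': array([[ 0.03416644, -0.99941062,  0.00332789],
       [-0.97883257, -0.0341349 , -0.20179595],
       [ 0.20179061,  0.0036372 , -0.97942193]]), 't': array([-0.00763823,  0.52970912,  1.08949726])}
```

View pics/scene0.png

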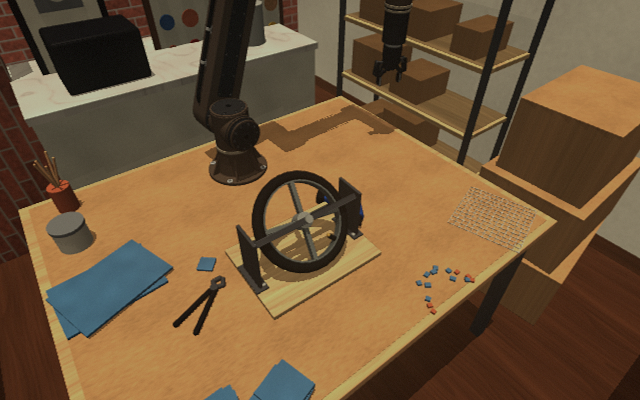

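View pics/top0.png

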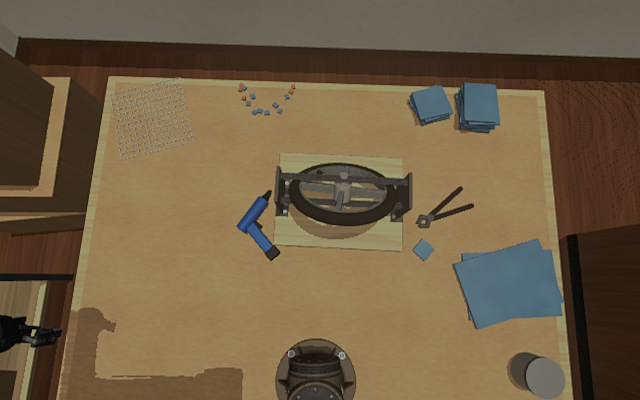

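Run:
```python
from h import *
for n in("scene","top"):
    f=np.load(n+".npz");im,P=f["im"],f["P"]
    z=P[...,2]
    roi=(P[...,0]>.25)&(P[...,0]<.8)&(abs(P[...,1])<.4)
    # base plate
    m=((z>.012)&(z<.024)&roi&(f["d"]>0)).astype(np.uint8)
    m=cv2.morphologyEx(m,cv2.MORPH_OPEN,np.ones((3,3)))
    k,l,s,_=cv2.connectedComponentsWithStats(m);i=1+s[1:,4].argmax()
    print(n,"base",cv2.minAreaRect(P[m>0][:,:2].astype(np.float32)),s[i])
    up=(z>.185)&(z<.215)&roi
    for sg in(1,-1):
        q=P[up&(sg*P[...,1]>sg*-.08)&(abs(P[...,1]+.08)>.15)];
        if len(q):print(" upright",sg,np.median(q,0),q.min(0),q.max(0),len(q))
im=np.load("scene.npz")["im"][150:300,215:405]
cv2.imwrite("pics/c1.png",cv2.convertScaleAbs(cv2.resize(im[...,::-1],None,fx=4,fy=4,interpolation=2),alpha=1.6))
```

```text
scene base ((0.5345814228057861, -0.12378701567649841), (0.5500895380973816, 0.30503636598587036), 89.48506164550781) [ 258  234  123   84 3651]
 upright 1 [0.54119149 0.12015901 0.1957276 ] [0.48623412 0.07035375 0.18500629] [0.58865646 0.13030706 0.21115519] 239
 upright -1 [ 0.53750181 -0.23789812  0.19957787] [ 0.48265994 -0.24084585  0.18538894] [ 0.58381253 -0.23046688  0.20407367] 163
top base ((0.5361714959144592, -0.12803781032562256), (0.5427118539810181, 0.30072781443595886), 89.02928161621094) [ 273  203  129   48 3531]
 upright 1 [0.52811813 0.118327   0.19891393] [0.48012615 0.07032445 0.18507828] [0.58780249 0.12842936 0.21266619] 285
 upright -1 [ 0.53220852 -0.23381879  0.19907336] [ 0.48370715 -0.24017416  0.18503458] [ 0.58303608 -0.23037157  0.20439773] 175
```

View pics/c1.png

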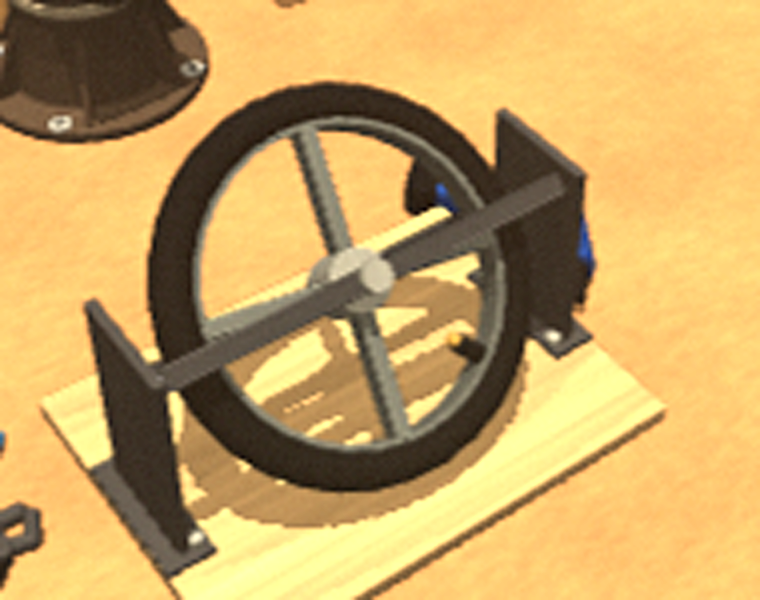

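```bash
cat >> h.py <<'E'
C=np.array([.535,-.055,.150])
def toplane(c,px,yaw,n=.006):
    K=np.array(c["camera_matrix"]);R=np.array(c["R"]);t=np.array(c["t"])
    o=-R.T@t; r=R.T@np.linalg.inv(K)@np.array([px[0],px[1],1.])
    Rz=cv2.Rodrigues(np.array([0,0,yaw]))[0]
    N=Rz@np.array([1,0,1])/2**.5;U=Rz@np.array([-1,0,1])/2**.5;Y=Rz[:,1]
    p=o+r*((N@(C-o)+n)/(N@r))-C
    return p@U*1e3,p@Y*1e3
E
python3 - <<'E'
from h import *
for n in("scene","top"):
    f=np.load(n+".npz");P=f["P"];x,y,z=P[...,0],P[...,1],P[...,2]
    # front bar: points near x=.563,z=.19
    m=(abs(x-.563)<.02)&(z>.165)&(z<.2)&(abs(y+.055)<.16)&(abs(y+.055)>.035)
    # front-bar: check top edge
    q=P[m&((x+z)>(C[0]+C[2]+.035*1.414))]
    print(n,len(q),"bar slope dx/dy",np.polyfit(q[:,1],q[:,0],1),np.median(q,0))
    s=((-(x-C[0])+(z-C[2]))/2**.5)*1e3; w=(y-C[1])*1e3; nn=((x-C[0])+(z-C[2]))/2**.5*1e3
    r=np.hypot(s,w); t=(abs(nn)<30)&(r>122)&(r<158)&(f["im"].max(-1)<70)
    A=np.c_[s[t],w[t],np.ones(t.sum())];print("tyre n fit",np.linalg.lstsq(A,nn[t],rcond=None)[0],"s,w range",np.percentile(s[t],[.5,99.5]),np.percentile(w[t],[.5,99.5]),t.sum())
c=robot.camera_info("scene")
for px in[(470,348),(457,341),(480,352)]:
    a=toplane(c,(px[0]/4+215-.4,px[1]/4+150-.4),0);print(a,np.hypot(*a),np.degrees(np.arctan2(-a[1],a[0])))
for px in[(300,135),(392,415),(215,328)]: # spokes
    a=toplane(c,(px[0]/4+215-.4,px[1]/4+150-.4),0,.012);print(a,np.hypot(*a),np.degrees(np.arctan2(-a[1],a[0])))
E
```

```text
scene 535 bar slope dx/dy [0.01780355 0.56756183] [ 0.56669593 -0.10432775  0.1840485 ]
tyre n fit [-3.70665905e-04  2.40213176e-02  1.50109694e+01] s,w range [-144.2772646   148.63355433] [-148.85600463  142.13326509] 2445
top 612 bar slope dx/dy [0.01610361 0.56472772] [ 0.56289425 -0.01853091  0.18451161]
tyre n fit [-3.81147356e-02  7.71627881e-03  1.51696308e+01] s,w range [-131.14597468  151.12433338] [-147.77243211  145.77540369] 1974Traceback (most recent call last):
  File "<stdin>", line 14, in <module>
  File "h.py", line 12, in toplane
    Rz=cv2.Rodrigues(np.array([0,0,yaw]))[0]
       ~~~~~~~~~~~~~^^^^^^^^^^^^^^^^^^^^^
cv2.error: OpenCV(4.12.0) /io/opencv/modules/calib3d/src/calibration_base.cpp:151: error: (-210:Unsupported format or combination of formats) The matrices must have 32f or 64f data type in function 'Rodrigues'
```

```bash
sed -i 's/\[0,0,yaw\]/[0.,0,yaw]/;s/-.055,.150/-.056,.150/' h.py
python3 - <<'E'
from h import *
c=robot.camera_info("scene")
for px,n in[((470,348),.006),((457,341),.006),((480,352),.006),((300,135),.012),((392,415),.012),((215,328),.012)]:
    a=toplane(c,(px[0]/4+215-.4,px[1]/4+150-.4),-.017,n);print(np.round(a,1),np.hypot(*a),np.degrees(np.arctan2(-a[1],a[0])))
E
```

```text
[-82.7  66.1] 105.81649505753354 -141.37250295086986
[-73.3  58.6] 93.83466110279332 -141.37219758786117
[-89.   72.3] 114.66795204057894 -140.89428274387896
[115.6   9.2] 115.93269284262351 -4.54344559441148
[-97.7 -16.9] 99.11953568186263 170.15759776527693
[  16.1 -110.8] 111.95144138336715 81.74319667597187
```

Emit:
{"api": "servo_tool", "payload": {"motion": [0,0,-3.5,-6.3,0,0,0,-3.5,-6.3,0,2.27,4.16,0,0,0,2.27,4.16,0,0,0,2.27,4.16,0,0,0,2.27,4.16,0,0,0,2.27,4.16,0,0,0,2.27,4.16,0,0,0,2.27,4.16,0,0,0,2.27,4.16,0,0,0,2.27,4.16,0,0,0,2.27,4.16,0,0,0,2.27,4.16,0,0,0,2.27,4.16,0,0,0,2.27,4.16,0,0,0,2.27,4.16,0,0,0,2.27,4.16,0,0,0,2.27,4.16,0,0,0], "force": 20}}

```text
time: 2.35
eef_pos: [0.5106, -0.0175, 0.3012]
orientation: [-180.0, 0.0, -1.0]
force: [0.8, 1.2, 0.9]
width: 0.0
```

Emit:
{"api": "servo_tool", "payload": {"motion": [0,0,0,0,0,0,0,0,0,0]}}

```text
time: 2.6
eef_pos: [0.5099, -0.0162, 0.3009]
orientation: [180.0, 0.1, -1.1]
force: [-0.7, 0.4, -0.1]
width: -0.0003
```

Emit:
{"api": "servo_tool", "payload": {"motion": [0,0,2,0,0,0,0,2,0,0,0,0,2,0,0,0,0,2,0,0,0,0,1,0,0,0,0,1,0,0,0,0,1,0,0,0,0,1,0,0,0,0,0,0,0]}}

```text
time: 3.72
eef_pos: [0.5098, -0.0162, 0.1805]
orientation: [180.0, 0.1, -1.0]
force: [0.3, 0.1, -0.4]
width: -0.0001
```

Run:
```python
from h import *
a=robot.get_image("scene")[0][110:300,215:405];b=robot.get_image("top")[0][130:260,260:430]
f=lambda i,k:cv2.convertScaleAbs(cv2.resize(i[...,::-1],(400,k),interpolation=2),alpha=1.6)
cv2.imwrite("pics/c2.png",np.hstack([f(a,400),cv2.copyMakeBorder(f(b,306),0,94,0,0,0)]))
```

```text
(no output)
```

View pics/c2.png

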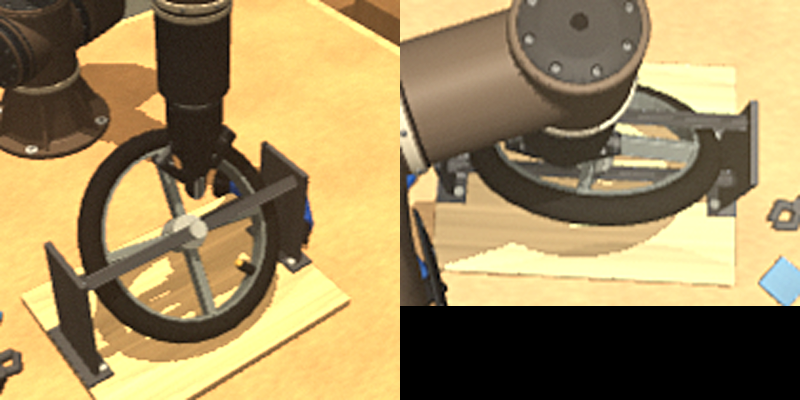

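Emit:
{"api": "servo_tool", "payload": {"motion": [0,0.5,0,0,0,0,0.5,0,0,0,0,0.5,0,0,0,0,0.5,0,0,0,0,0.5,0,0,0,0,0.5,0,0,0,0,0.5,0,0,0,0,0.5,0,0,0,0,0.5,0,0,0,0,0.5,0,0,0,0,0.5,0,0,0,0,0.5,0,0,0,0,0.5,0,0,0,0,0.5,0,0,0]}}

```text
time: 5.58
eef_pos: [0.5089, -0.0865, 0.1813]
orientation: [180.0, 0.0, -1.0]
force: [-0.6, 3.0, 0.9]
width: 0.0002
```

```bash
cat > look.py <<'E'
from h import *; import sys
a=robot.get_image("scene")[0][150:300,215:405]
cv2.imwrite(f"pics/{sys.argv[1]}.png",cv2.convertScaleAbs(cv2.resize(a[...,::-1],None,fx=3,fy=3,interpolation=2),alpha=1.6))
E
python3 look.py c3
```

```text
(no output)
```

View pics/c3.png

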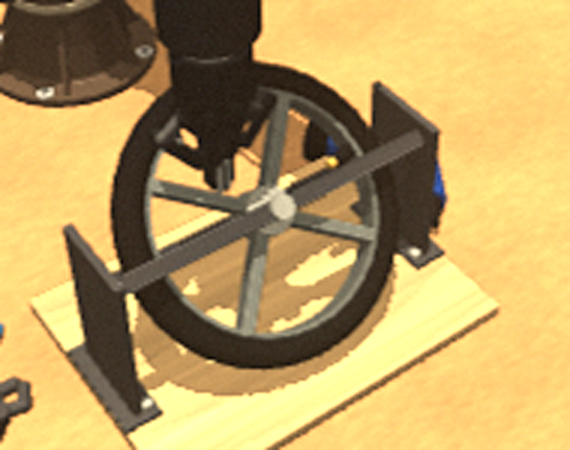

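Run:
```python
from h import *
c=robot.camera_info("scene")
for px,n in[((282,103),.016),((158,187),.016),((370,234),.016),((247,325),.016),((330,160),.006)]:
    a=toplane(c,(px[0]/3+215-.4,px[1]/3+150-.4),-.017,n);print(np.round(a,1),np.hypot(*a),np.degrees(np.arctan2(-a[1],a[0])))
```

```text
[91.2 62.7] 110.69502510428836 -34.49925722537369
[ 67.2 -90.9] 113.08400485160853 53.52006661261087
[-65.5  91.6] 112.61025610795582 -125.5577683674038
[-86.8 -68.1] 110.36389633551872 141.87411466316462
[18.8 90.2] 92.15473200665743 -78.21780317266682
```

Emit:
{"api": "servo_tool", "payload": {"motion": [0.1,0.25,0.1,0,0,0.1,0.25,0.1,0,0,0.1,0.25,0.1,0,0,0.1,0.25,0.1,0,0,0.1,0.25,0.1,0,0,0.1,0.25,0.1,0,0,0.1,0.25,0.1,0,0,0.1,0.25,0.1,0,0,0.1,0.25,0.1,0,0,0.1,0.25,0.1,0,0,0.1,0.25,0.1,0,0,0.1,0.25,0.1,0,0,0,0,0,0,0]}}

```text
time: 7.25
eef_pos: [0.5207, -0.1166, 0.1692]
orientation: [180.0, -0.0, -1.0]
force: [0.5, -0.5, 0.9]
width: 0.0003
```

```bash
python3 look.py c4
```

```text
(no output)
```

View pics/c4.png

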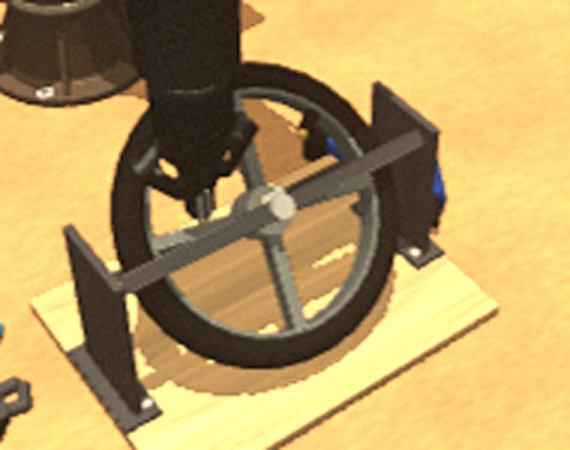

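Run:
```python
from h import *
c=robot.camera_info("scene")
for px,n in[((161,246),.016),((297,325),.016),((303,132),.006)]:
    a=toplane(c,(px[0]/3+215-.4,px[1]/3+150-.4),-.017,n);print(np.round(a,1),np.hypot(*a),np.degrees(np.arctan2(-a[1],a[0])))
```

```text
[  16.4 -112.3] 113.50252775657957 81.67863208919356
[-110.1  -21.7] 112.24545960245256 168.83528246616038
[56.1 75.5] 94.09347486694331 -53.404069222458006
```

Emit:
{"api": "servo_tool", "payload": {"motion": [0,0,-1,0,0,0,0,-2,0,0,0,0,-3,0,0,0,0,-3,0,0,-0.3,-2.4,0,0,0,-0.3,-2.4,0,0,0,-0.3,-2.4,0,0,0,-0.3,-2.5,0,0,0,0,0,0,0,0,0,0,0,0,0]}}

```text
time: 8.55
eef_pos: [0.5103, -0.0192, 0.2599]
orientation: [-180.0, -0.0, -1.0]
force: [-0.3, -1.1, -0.5]
width: 0.0002
```

Emit:
{"api": "servo_tool", "payload": {"motion": [0,0,2,0,0,0,0,2,0,0,0,0,1,0,0,0,0,1,0,0,0,0,0.6,0,0,0,0,0.6,0,0,0,0,0.6,0,0,0,0,0,0,0]}}

```text
time: 9.55
eef_pos: [0.51, -0.019, 0.1809]
orientation: [180.0, 0.0, -1.0]
force: [-0.3, -0.3, -0.2]
width: 0.0
```

Emit:
{"api": "servo_tool", "payload": {"motion": [0,0.45,0,0,0,0,0.45,0,0,0,0,0.45,0,0,0,0,0.45,0,0,0,0,0.45,0,0,0,0,0.45,0,0,0,0,0.45,0,0,0,0,0.45,0,0,0,0,0.45,0,0,0,0,0.45,0,0,0,0,0.4,0,0,0,0,0.3,0,0,0,0,0,0,0,0]}}

```text
time: 11.18
eef_pos: [0.5091, -0.0716, 0.1814]
orientation: [180.0, 0.0, -1.0]
force: [-0.7, -0.8, 0.6]
width: -0.0001
```

```bash
python3 look.py c5
```

```text
(no output)
```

View pics/c5.png

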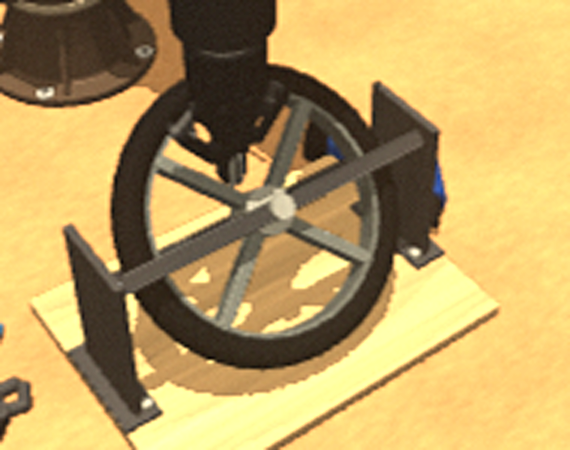

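Run:
```python
from h import *
c=robot.camera_info("scene")
for px,n in[((161,163),.016),((302,112),.016),((360,256),.016),((224,320),.016)]:
    a=toplane(c,(px[0]/3+215-.4,px[1]/3+150-.4),-.017,n);print(np.round(a,1),np.hypot(*a),np.degrees(np.arctan2(-a[1],a[0])))
```

```text
[ 86.5 -78.4] 116.70213907116694 42.181477134785574
[74.8 78.8] 108.67889872321335 -46.47068525401366
[-80.3  71.1] 107.23020557338886 -138.48403741645382
[-72.2 -86.8] 112.94208556485219 129.75983714939136
```

Emit:
{"api": "servo_tool", "payload": {"motion": [0,0.15,0,0,0,0,0.15,0,0,0,0,0,0,0,0,0,-0.3,0,0,0,0,0,0,0,0,0,0,-2,0,0,0,0,-4,0,0,0,0,-5,0,0,0,0,-5,0,0,-2,0,-4,0,0,-3,0,0,0,0,-3,0,0,0,0,-3,-3,0,0,0,0,-6,0,0,0,0,-6,0,0,0,0,-6,0,0,0,0,-6,0,0,0,0,0,0,0,0]}}

```text
time: 13.48
eef_pos: [0.4038, 0.204, 0.3804]
orientation: [179.9, 0.1, -0.8]
force: [-0.2, -1.2, -0.3]
width: -0.0
```

Run:
```python
from h import *
f=lambda i,h:cv2.convertScaleAbs(cv2.resize(i[...,::-1],(400,h),interpolation=2),alpha=1.6)
a,d,P,c=pts("scene");b=robot.get_image("top")[0]
cv2.imwrite("pics/c6.png",np.hstack([f(a[160:280,270-40:390],300),f(b[140:240,270:420],267) if 0 else cv2.resize(f(b[140:240,270:420],267),(400,300))]))
```

```text
(no output)
```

View pics/c6.png

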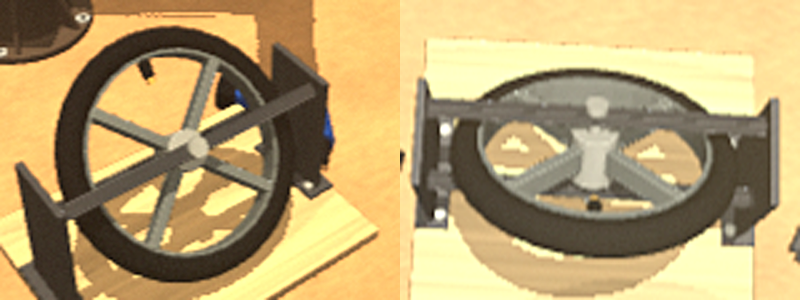

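Run:
```python
from h import *
c=robot.camera_info("scene");t=robot.camera_info("top")
S=lambda p:(p[0]/2.5+230-.4,p[1]/2.5+160-.4)
T=lambda p:((p[0]-400)/2.667+270-.4,p[1]/3+140-.4)
for cc,px,n in[(c,S((148,72)),.006),(t,T((594,204)),.006),(c,S((92,118)),.016),(c,S((213,64)),.016),(c,S((266,187)),.016),(c,S((155,245)),.016),(t,T((511,187)),.016),(t,T((672,197)),.016)]:
    a=toplane(cc,px,-.017,n);print(np.round(a,1),round(np.hypot(*a),1),np.degrees(np.arctan2(-a[1],a[0])))
```

```text
[103.2   2.8] 103.2 -1.5434253207065962
[91.   0.2] 91.0 -0.15737412955184774
[ 81.3 -86.9] 119.0 46.90632336966622
[80.2 79.8] 113.1 -44.86681510042611
[-80.9  76.1] 111.1 -136.74658798134462
[-78.7 -82.2] 113.8 133.76098338192566
[86.8 81.9] 119.4 -43.33660462444509
[ 88. -75.] 115.7 40.44029074965532
```

Both views put the valve stem at 0 to 3 mm sideways (limit 12.5 mm), and the arm is clear.

```bash
python3 -c "
from plant import robot
print(robot.hand_in(),robot.get_obs()['force'])"
```

```text
the job is handed in; nothing more can be done
the job is handed in; nothing more can be done
```

The valve stem is at the top of the wheel, the arm is clear, and the job is handed in at about 13.5 s of the 61 s allowed.

**What I did:** the wheel started with the stem about 140 degrees from the top. I pushed two spokes in turn with the closed fingertips. The first push took the stem to about -54 degrees, and the second took it to the top. I then backed off the spoke, lifted out and moved clear.

**Last checks:**
- **Stem position:** the scene camera put it 2.8 mm sideways (about -1.5 degrees) and the top camera 0.2 mm, against a limit of 12.5 mm. The spoke angles scatter by up to 5 degrees between views, because I picked the points by hand.
- **Forces:** in the readings taken at the end of each move, contact force stayed around 3 N or less.
- **Stem clearance:** the stem was never approached closer than about 1 cm by my planning geometry. I have no direct contact reading for it.
- **Bystanders:** I steered clear of the nippers, glue gun and tile but did not measure their positions again at the end.

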